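# Tighten the specimen chamber's clamp bolt to the first click

### The arm

A 7-joint arm with a two-finger parallel gripper is mounted at the origin on the work surface. World frame = base frame: x ahead of the robot, y to its left, z up, the work surface at z = 0. Lengths are in m, angles in rad, forces in N, time in s.
With the tool pointing down it reaches from about 0.425 to 0.875 m from the base axis. Payload 4.7 kg.
Tool frame: the origin (TCP) lies midway between the tips of the shut fingers; the grasp point (between the pads) lies 19 mm behind it (env.grasp_offset is the distance from the TCP to the grasp point, in m); z points along the fingers, y is the line along which they close (so a half turn about z gives the same grasp; the last joint's range is limited). The gripper opens to 87 mm and grips with 3 to 60 N. Pads are 19 mm wide; open, the fingers measure 117 mm over their backs; the gripper's body (75 mm by 190 mm) begins 51 mm behind the grasp point.
Start: joints at [-1.327, 0.321, -0.07, 1.45, 0.023, 1.371, -0.057], TCP at [0.148, 0.633, 0.223] pointing down, gripper open.
Joint ranges: [-2.86, 2.86], [-0.3, 2.09], [-1.38, 1.24], [0.06, 2.45], [-1.56, 4.7], [0.09, 2.05], [-2.69, 2.69]. Speed limits (rad/s): [2.57, 2.57, 3.14, 3.14, 3.14, 3.14, 3.14].

### API

Orientations are given as a unit quaternion [w, x, y, z].
In Python, from bench import env, eyes, workorder gives the robot as it stands. The module is installed in compiled form; this text tells all that it offers.
- The arm moves only by the shell command python3 -m jog 'ROWS' [FORCE]. ROWS is JSON, a list that holds one entry, the list of rows, each a list of 7 numbers: the shift along the tool's x, y, z in m, then the turn, a rotation vector about the tool's x, y, z in degrees, then the gripper command: -1 is shut, 1 is fully open, values between are in proportion. A call has 1 to 10 rows; each row shifts and turns the commanded pose from where the row before left it, along the tool's axes as they then stand; what a row does not reach is not made up. A row lasts 1/12 s, in which the tool goes at most 41.7 mm and 7.16 degrees, less where a joint would pass 70% of its speed; a pose out of reach is approached as far as the arm can. A call with a gripper value outside its range is refused whole. The fingers move at their own pace and stop on an object; FORCE is the grip in N (left out, the last holds). Time passes only in rows, so rows that do not move let the fingers close. It gives the time, the measured TCP pose, the force, the opening and the grip force at its end, in the units of the state.
- env.get_state(): the state, without advancing time (a new reading comes with each control period).
- eyes.get_image(name): name is "scene" or "top"; returns a dict with "frame" (400x640x3 uint8, red, green, blue), "fx", "fy", "cx", "cy" (pixels), "D" ([k1, k2, p1, p2, k3] as OpenCV has them; the pictures are not rectified), "world_from_camera" (4x4, takes a point from camera to world coordinates). Camera axes: x right, y up, looking along -z (the intrinsics and any distortion apply to the point x, -y, -z); pixel columns grow to the right and rows downward; lengths in m; the calibration is good to about 2 mm. A picture is of the moment at which its call begins. There is no depth.
- workorder.close_job(): hands the job in; it is judged then, once.
The state is a dict: "t": time; "joints": joint angles; "qvel": joint speeds; "joint_efforts": joint torques, N m; "position": TCP position; "ee_rot": TCP orientation; "contact_force": force on the tool from outside, world axes, zero at the start; "torque": the same for the moment, N m; "grip_width": finger opening in m; "finger_force": force on a finger pad.
Only numpy, scipy, OpenCV 4.12 (cv2) and the standard library are available. Lean on these libraries where they do the work, as an engineer would, in place of code of your own. Each camera call takes 0.05 s, during which the arm holds its last target. There are 200 camera calls.

### The job

The strap clamp that holds the specimen chamber is not yet tight. Swing its torque lever clockwise (seen from above) until the bolt is fully home and the lever breaks over with its first click, and stop there: pushing on past the click overtightens the bolt. Then let go of the lever, and leave the things standing around the clamp where they are.

Things in the scene. Friction and masses are not known exactly. Their poses are not given: they have to be found in the camera images.
- fixture: Clamp fixture, fixed to the table: dark base plate 190 x 150 x 12 mm with a flat aluminium specimen chamber (90 x 110 mm, top at 40 mm) and a strap clamp (top at 50 mm). Origin at table height under the bolt's axis; x points from chamber to bolt. The plate spans x -150 to 40 mm, y -75 to 75 mm. The lever swings over the open +x side. Position and yaw vary.
- bolt_axis (a point): Point on the vertical axis of the clamp bolt about which the lever swings, 68 mm above the table, level with the lever's centre line.
- lever_grip (a point): Middle of the torque lever's grip, 135 mm from the bolt's axis, 68 mm above the table. The lever is a level bar reaching out from the bolt: steel neck 16 mm wide, then a black round grip 24 mm in diameter, 95 to 175 mm from the axis. x points outward along the lever, z up. Below the grip is only the table. It may be pushed from the side or pinched from above.
- bolt (a joint): Turn of the bolt, rad, growing clockwise seen from above. On it is a thin steel pointer lying over the lever's neck (8 mm wide, reaching 66 mm out, top at 85 mm); at 0 it stands 0.75 rad counter-clockwise of the fixture's x axis. Starts at 0 to 0.55, turns with steady friction (0.55 N m, 4 N at the grip), stays where left, is home at a firm stop at 1.10.
- lever (a joint): Lever's angle past the pointer, rad, growing clockwise; 0 while it carries the bolt along. With the bolt home it gives way at 1.2 N m (9 N at the grip), the resistance then falls, and past 0.20 it snaps on by itself to a stop at 0.28: the click. It rests there when let go, visibly (16 degrees) out of line with the pointer; let go before 0.20 it springs back to 0.
- thread (a joint): Overtightening, rad: 0 in good order. If the lever is pushed hard on its stop after the click (2.2 N m, 16 N at the grip), the thread yields: bolt, pointer and lever all turn on clockwise by this angle and do not come back.
- slide_box_center (a point): Centre of a loose grey slide box, 100 x 75 x 35 mm, lying to the right of the fixture. Bystander.
- eyepiece_center (a point): Centre of a loose black microscope eyepiece, 54 mm in diameter, 64 mm tall, standing to the left of the fixture. Bystander.
- bottle_center (a point): Centre of a loose amber jar with a black cap, 56 mm in diameter, 100 mm tall, standing beyond the lever. Bystander.

How it is judged:
By the outcome, as a careful person would: the job done as asked, in the order asked, and still so for the second after the job is handed in, with the robot touching nothing.
It also fails if it takes over 46 s, if anything falls off the work surface, if the arm or the gripper's body presses on something with over 40 N, if the wrist force passes 120 N, or if a joint passes its speed limit or range.

## Working session

There is one attempt and no reset: what is moved stays moved. The work goes in short steps, Python scripts to look and compute and a shell command to move; the robot and the scene stay as the last step left them, time stands still between calls to the robot, and variables do not carry over. Pictures are saved under pics/ and viewed, at most 10 in all, crops included, and the job is handed in when it is done.

```bash
mkdir -p pics
python3 - <<'E'
from bench import env, eyes
import cv2, numpy as np
s=env.get_state(); print(s['t'],s['position'],s['ee_rot'],s['grip_width'])
for n in("scene","top"):
    d=eyes.get_image(n); cv2.imwrite(f"pics/{n}0.png",d["frame"][:,:,::-1])
    print(n,d["fx"],d["fy"],d["cx"],d["cy"],d["D"],np.round(d["world_from_camera"],3).tolist())
E
```

```text
0.0 [0.14800749 0.6323436  0.22144884] [-5.52293903e-05  1.14659570e-01  9.93404366e-01 -9.72233957e-04] 0.08700691387008716
scene 362.888100372998 362.888100372998 318.0166533376584 199.2390673421411 [-0.06669906  0.          0.          0.          0.        ] [[0.283, -0.788, 0.547, 1.062], [0.959, 0.232, -0.162, -0.07], [0.0, 0.57, 0.821, 0.746], [0.0, 0.0, 0.0, 1.0]]
top 483.0079037758486 483.0079037758486 313.75792678769267 202.52774868238697 [-0.03867676  0.          0.          0.          0.        ] [[0.012, 0.998, -0.056, 0.552], [-1.0, 0.012, 0.003, 0.055], [0.004, 0.056, 0.998, 1.065], [0.0, 0.0, 0.0, 1.0]]
```

View pics/top0.png

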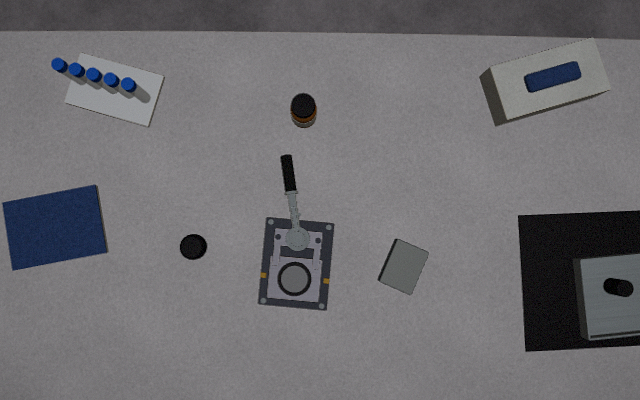

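View pics/scene0.png

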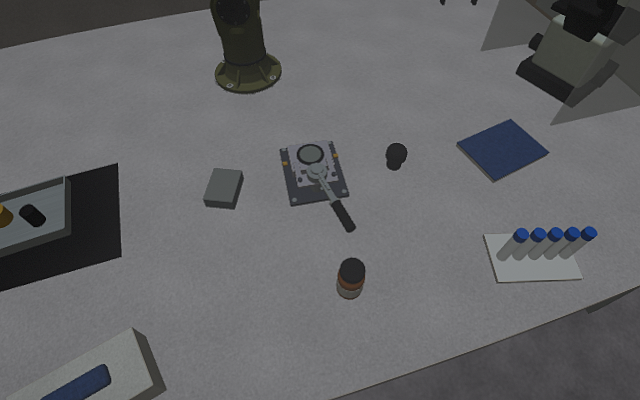

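The top view shows the bolt at about (297,239) and the grip running from (291,192) to (287,155). The plate corners are near (267,218), (334,222), (326,309) and (259,304), the jar cap is at (303,103), the box at (404,266) and the eyepiece at (193,246). Clockwise is towards the right of the image, i.e. world -y.

```bash
cat > h.py <<'E'
from bench import env, eyes
import cv2, numpy as np
def pt(d,u,v,z):
    K=np.array([[d["fx"],0,d["cx"]],[0,d["fy"],d["cy"]],[0,0,1.]])
    x,y=cv2.undistortPoints(np.array([[[u,v]]],float),K,np.array(d["D"]))[0,0]
    T=np.array(d["world_from_camera"]); r=T[:3,:3]@[x,-y,-1]; o=T[:3,3]
    return o+r*(z-o[2])/r[2]
E
python3 - <<'E'
from h import *
d=eyes.get_image("top")
for n,u,v,z in [("bolt",297,239,.075),("g0",291,192,.068),("g1",287,155,.068),("c1",267,218,.012),("c2",334,222,.012),("c3",326,309,.012),("c4",259,304,.012),("cap",303,103,.1),("box",404,266,.035),("eye",193,246,.064)]:
    print(n,np.round(pt(d,u,v,z),3))
c=cv2.resize(d["frame"][135:315,240:350,::-1],None,fx=3.3,fy=3.3,interpolation=cv2.INTER_CUBIC)
c=np.clip(c*1.6,0,255).astype(np.uint8); cv2.imwrite("pics/c1.png",c)
E
```

```text
bolt [0.532 0.085 0.075]
g0 [0.629 0.099 0.068]
g1 [0.706 0.108 0.068]
c1 [0.576 0.153 0.012]
c2 [0.569 0.007 0.012]
c3 [0.381 0.022 0.012]
c4 [0.39  0.167 0.012]
cap [0.808 0.076 0.1  ]
box [ 0.477 -0.142  0.035]
eye [0.515 0.3   0.064]
```

View pics/c1.png

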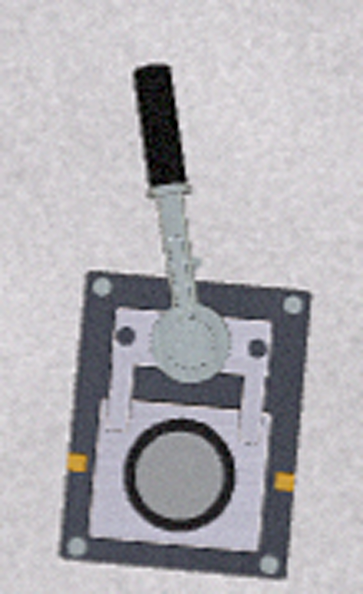

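Fixture yaw is about -0.08 and the bolt is at about (0.533, 0.083), which matches the corner geometry. The lever's world angle is about 0.13, so the bolt is at about 0.54. It should be home at about -0.43 and click by about -0.71. I'll push with the shut fingers from the +y side, so I'm moving to (0.660, 0.150) first.

```bash
python3 -m jog '[[[-0.03,-0.0175,0,0,0,0,-1],[-0.03,-0.0175,0,0,0,0,-1],[-0.03,-0.0175,0,0,0,0,-1],[-0.03,-0.0175,0,0,0,0,-1],[-0.03,-0.0175,0,0,0,0,-1],[-0.03,-0.0175,0,0,0,0,-1],[-0.03,-0.0175,0,0,0,0,-1],[-0.03,-0.0175,0,0,0,0,-1],[-0.03,-0.0175,0,0,0,0,-1],[-0.03,-0.0175,0,0,0,0,-1]]]' 20
python3 -m jog '[[[-0.03,-0.0175,0,0,0,0,-1],[-0.03,-0.0175,0,0,0,0,-1],[-0.03,-0.0175,0,0,0,0,-1],[-0.03,-0.0175,0,0,0,0,-1],[-0.03,-0.0175,0,0,0,0,-1],[-0.03,-0.0175,0,0,0,0,-1],[-0.03,-0.0175,0,0,0,0,-1],[-0.03,-0.0175,0,0,0,0,-1],[-0.03,-0.0175,0,0,0,0,-1],[0,0,0,0,0,0,-1]]]'
```

```text
t: 0.98
position: [0.4012, 0.3927, 0.2224]
ee_rot: [-0.0, 0.115, 0.993, -0.0]
contact_force: [0.2, 0.6, 0.5]
grip_width: 0.0284
finger_force: 0.0
t: 1.82
position: [0.6317, 0.1703, 0.2219]
ee_rot: [0.002, 0.12, 0.993, -0.003]
contact_force: [-1.3, -2.0, 0.6]
grip_width: 0.0004
finger_force: 0.0
```

```bash
python3 -m jog '[[[0,0,0,0,0,-6.9,-1],[0,0,0,0,0,-6.9,-1],[0,0,0,0,0,-6.9,-1],[-0.025,-0.0235,0,0,0,0,-1],[0,0,0.029,0,0,0,-1],[0,0,0.029,0,0,0,-1],[0,0,0.029,0,0,0,-1],[0,0,0.029,0,0,0,-1],[0,0,0.029,0,0,0,-1],[0,0,0,0,0,0,-1]]]'
python3 - <<'E'
from h import *
s=env.get_state(); print(s['position'],s['ee_rot'],s['contact_force'])
d=eyes.get_image("top")
c=cv2.resize(d["frame"][100:320,220:420,::-1],None,fx=2.7,fy=2.7,interpolation=cv2.INTER_CUBIC)
cv2.imwrite("pics/c2.png",np.clip(c*1.5,0,255).astype(np.uint8))
E
```

```text
t: 2.65
position: [0.6502, 0.1585, 0.0703]
ee_rot: [-0.006, -0.066, 0.998, -0.001]
contact_force: [-1.4, 0.0, -1.5]
grip_width: 0.0005
finger_force: 0.0
[0.65018245 0.15851124 0.07031765] [-0.00591797 -0.06578453  0.99781543 -0.00132221] [-1.42670678e+00  7.60703009e-04 -1.51194926e+00]
```

View pics/c2.png

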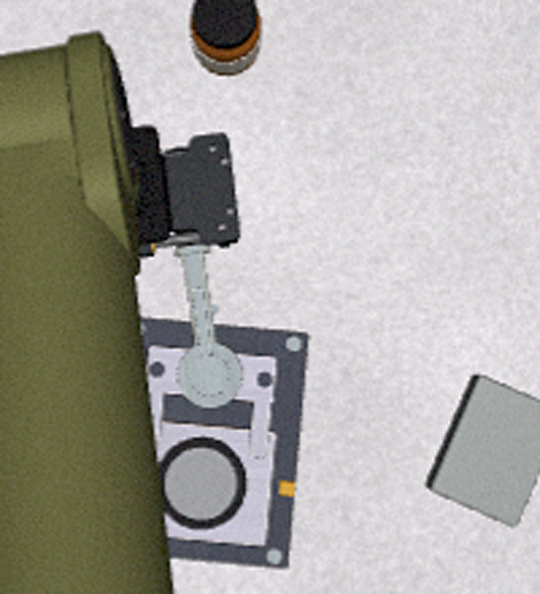

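The lever and the plate are where they were, and the hand's right-hand edge covers the grip at crop (235,190). Next I lower the rest of the way and close in on the grip.

```bash
python3 -m jog '[[[-0.009,0,0.022,0,0,0,-1],[0,0,0,0,0,0,-1],[0,-0.01,0,0,0,0,-1],[0,-0.01,0,0,0,0,-1],[0,-0.008,0,0,0,0,-1],[0,0,0,0,0,0,-1],[0,0,0,0,0,0,-1]]]'
```

```text
t: 3.28
position: [0.6686, 0.131, 0.0569]
ee_rot: [0.001, -0.064, 0.998, 0.0]
contact_force: [-0.0, 0.0, 0.1]
grip_width: 0.0003
finger_force: 0.0
```

```bash
python3 -m jog '[[[0.005,0,0.008,0,0,0,-1],[-0.0009,-0.0047,0,0,0,2,-1],[-0.0009,-0.0047,0,0,0,2,-1],[-0.0009,-0.0047,0,0,0,2,-1],[-0.0009,-0.0047,0,0,0,2,-1],[-0.0009,-0.0047,0,0,0,2,-1],[-0.0009,-0.0047,0,0,0,2,-1],[-0.0009,-0.0047,0,0,0,2,-1],[-0.0009,-0.0047,0,0,0,2,-1],[0,0,0,0,0,0,-1]]]'
```

```text
t: 4.12
position: [0.671, 0.0928, 0.0478]
ee_rot: [0.001, 0.076, 0.997, -0.0]
contact_force: [0.7, 2.4, -0.7]
grip_width: 0.0004
finger_force: 1.2
```

```bash
python3 -m jog '[[[-0.0009,-0.0047,0,0,0,2,-1],[-0.0009,-0.0047,0,0,0,2,-1],[-0.0009,-0.0047,0,0,0,2,-1],[-0.0009,-0.0047,0,0,0,2,-1],[-0.0009,-0.0047,0,0,0,2,-1],[-0.0009,-0.0047,0,0,0,2,-1],[0,0,0,0,0,0,-1]]]'
python3 -m jog '[[[-0.0009,-0.0047,0,0,0,2,-1],[0,0,0,0,0,0,-1]]]'
python3 -m jog '[[[-0.0009,-0.0047,0,0,0,2,-1],[0,0,0,0,0,0,-1]]]'
```

```text
t: 4.7
position: [0.6697, 0.0637, 0.048]
ee_rot: [0.001, 0.18, 0.984, -0.001]
contact_force: [1.7, 1.9, -0.7]
grip_width: 0.0007
finger_force: 1.2
t: 4.87
position: [0.6688, 0.06, 0.048]
ee_rot: [0.001, 0.196, 0.981, -0.0]
contact_force: [3.1, 2.8, 0.2]
grip_width: 0.0006
finger_force: 1.6
t: 5.03
position: [0.6679, 0.0556, 0.048]
ee_rot: [0.001, 0.212, 0.977, -0.0]
contact_force: [2.7, 2.4, -0.6]
grip_width: 0.0006
finger_force: 1.8
```

```bash
for i in 1; do python3 -m jog '[[[-0.0009,-0.0047,0,0,0,2,-1],[0,0,0,0,0,0,-1]]]'
python3 -m jog '[[[-0.0009,-0.0047,0,0,0,2,-1],[0,0,0,0,0,0,-1]]]'
python3 -m jog '[[[-0.0009,-0.0047,0,0,0,2,-1],[0,0,0,0,0,0,-1]]]'; done
```

```text
t: 5.2
position: [0.6668, 0.0511, 0.048]
ee_rot: [0.001, 0.229, 0.973, -0.0]
contact_force: [2.1, 3.2, -0.4]
grip_width: 0.0004
finger_force: 1.8
t: 5.37
position: [0.6654, 0.0466, 0.048]
ee_rot: [0.001, 0.246, 0.969, -0.0]
contact_force: [4.1, 2.6, 0.6]
grip_width: 0.0008
finger_force: 2.0
t: 5.53
position: [0.6649, 0.0442, 0.0483]
ee_rot: [0.001, 0.262, 0.965, 0.001]
contact_force: [5.7, 6.3, 0.3]
grip_width: 0.0004
finger_force: 3.8
```

The force is up to 8.5 N, so the bolt is home at a lever angle of about -0.48. The break should come in the next 11 degrees or so.

```bash
python3 -m jog '[[[-0.0009,-0.0047,0,0,0,2,-1],[0,0,0,0,0,0,-1]]]'
python3 -m jog '[[[-0.0009,-0.0047,0,0,0,2,-1],[0,0,0,0,0,0,-1]]]'
python3 -m jog '[[[-0.0009,-0.0047,0,0,0,2,-1],[0,0,0,0,0,0,-1]]]'
```

```text
t: 5.7
position: [0.6633, 0.0397, 0.0483]
ee_rot: [0.001, 0.279, 0.96, 0.001]
contact_force: [6.0, 3.9, -0.0]
grip_width: 0.0003
finger_force: 3.2
t: 5.87
position: [0.6613, 0.0341, 0.0482]
ee_rot: [0.001, 0.296, 0.955, 0.0]
contact_force: [5.2, 2.6, 0.1]
grip_width: 0.0002
finger_force: 2.4
t: 6.03
position: [0.6587, 0.0286, 0.048]
ee_rot: [0.001, 0.313, 0.95, -0.0]
contact_force: [3.1, 1.0, 0.7]
grip_width: 0.0001
finger_force: 1.5
```

```bash
python3 -m jog '[[[-0.0005,-0.0024,0,0,0,1,-1],[0,0,0,0,0,0,-1]]]'
python3 -m jog '[[[-0.0005,-0.0024,0,0,0,1,-1],[0,0,0,0,0,0,-1]]]'
python3 -m jog '[[[-0.0005,-0.0024,0,0,0,1,-1],[0,0,0,0,0,0,-1]]]'
```

```text
t: 6.2
position: [0.6568, 0.0262, 0.0476]
ee_rot: [-0.0, 0.321, 0.947, -0.001]
contact_force: [3.1, 0.1, 1.3]
grip_width: 0.0005
finger_force: 1.0
t: 6.37
position: [0.6551, 0.024, 0.0473]
ee_rot: [-0.001, 0.33, 0.944, -0.001]
contact_force: [0.4, 0.3, 1.5]
grip_width: 0.0003
finger_force: 0.5
t: 6.53
position: [0.6537, 0.0218, 0.047]
ee_rot: [-0.001, 0.338, 0.941, -0.001]
contact_force: [0.2, -1.2, -0.5]
grip_width: 0.0002
finger_force: 0.0
```

Finger force has dropped to zero, so I'm checking for the click before retreating.

Run:
```python
from h import *
d=eyes.get_image("top"); e=eyes.get_image("scene"); print(env.get_state()['finger_force'],env.get_state()['contact_force'])
f=lambda im:np.clip(cv2.resize(im[:,:,::-1],(390,390),interpolation=cv2.INTER_CUBIC)*1.5,0,255).astype(np.uint8)
cv2.imwrite("pics/c3.png",np.hstack([f(d["frame"][140:270,250:380]),f(e["frame"][130:260,250:380])]))
```

```text
0.0 [-0.38744329 -0.16045887 -0.06092598]
```

View pics/c3.png

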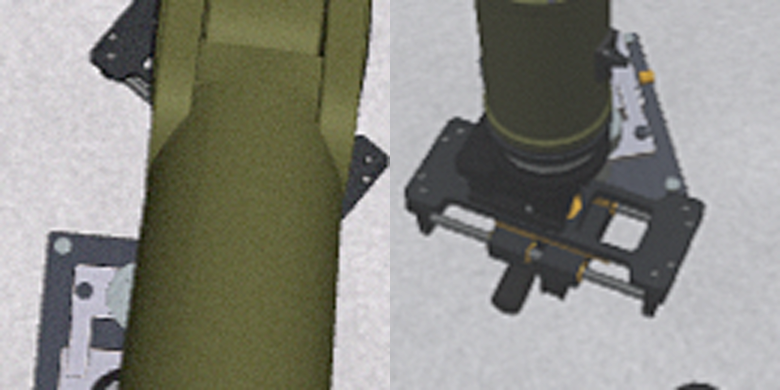

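The scene view (right half) shows the grip's end at about (513,292), with a clear gap to the fingers at (552,285). So the lever snapped ahead of the finger. Backing off, then up and aside to confirm.

```bash
python3 -m jog '[[[0,0.01,0,0,0,0,-1],[0,0.015,0,0,0,0,-1],[0,0,-0.03,0,0,0,-1],[0,0,-0.035,0,0,0,-1],[0,0,-0.035,0,0,0,-1],[0,0,-0.035,0,0,0,-1],[0,0,-0.035,0,0,0,-1],[0,0,0,0,0,0,-1]]]'
python3 -m jog '[[[0.02,0.03,0,0,0,0,-1],[0.02,0.03,0,0,0,0,-1],[0.02,0.03,0,0,0,0,-1],[0.02,0.03,0,0,0,0,-1],[0.02,0.03,0,0,0,0,-1],[0.02,0.03,0,0,0,0,-1],[0.02,0.03,0,0,0,0,-1],[0.02,0.03,0,0,0,0,-1],[0,0,0,0,0,0,-1],[0,0,0,0,0,0,-1]]]'
python3 - <<'E'
from h import *
d=eyes.get_image("top")
cv2.imwrite("pics/t4.png",d["frame"][:,:,::-1])
c=cv2.resize(d["frame"][90:310,170:450,::-1],None,fx=2.7,fy=2.7,interpolation=cv2.INTER_CUBIC)
cv2.imwrite("pics/c4.png",np.clip(c*1.5,0,255).astype(np.uint8))
E
```

```text
t: 7.3
position: [0.6749, 0.0427, 0.2263]
ee_rot: [0.006, 0.337, 0.941, 0.003]
contact_force: [0.8, -0.9, 0.5]
grip_width: 0.0004
finger_force: 0.0
t: 8.13
position: [0.6983, 0.3341, 0.2155]
ee_rot: [-0.001, 0.335, 0.942, -0.0]
contact_force: [0.9, -0.7, -0.3]
grip_width: 0.0
finger_force: 0.0
```

View pics/c4.png

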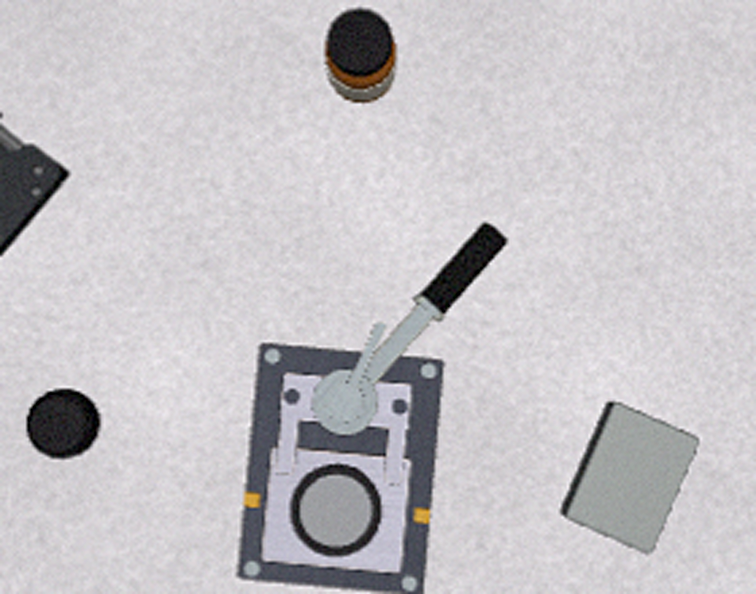

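The pointer runs from (345,400) to (379,325) and the lever from (345,400) to (495,232). The lever is about 16 degrees clockwise of the pointer, so it has clicked and stayed there. The jar, box and eyepiece haven't moved, and the robot is clear.

```bash
python3 -c "
from bench import workorder; print(workorder.close_job())"
```

```text
the job is handed in; nothing more can be done
None
```

The clamp bolt is home, and the lever clicked once and was let go, about 16° past the pointer with no push after the click. The jar, slide box and eyepiece are where they were, and the job was handed in at about 8 s of robot time.

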